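# Shut and lock the battery hatch of a kitchen scale

## Task

The kitchen scale lies face down and its new batteries are in. Press its battery hatch fully shut, then take the flat-bladed key from its rest, put the blade in the slot of the hatch lock and turn it clockwise to its stop, a quarter turn. Finally hang the key back on its rest as it was, and leave the mug, salt shaker and pepper mill where they stand.

Things in the scene. Friction and masses are not known exactly. Their poses are not given: they have to be found in the camera images.
- scale: White kitchen scale lying face down, fixed, 220 x 180 x 36 mm (x, y, z); origin at the centre of its underside, z up. Upper side (z 36 mm): four rubber feet (d 26, 5 mm high, at x +-88, y +-68) and amid them the battery well, closed by the hatch. The hatch's hinge line is parallel to y at x = +43, z = 28 mm; when shut, the lock's axis stands upright at x = -21 mm, y = 0.
- hatch (a joint): Angle of the grey hatch, which starts half open: 0 fully shut (flush with the scale's back), grows as its free edge (the scale's -x side) rises; stop at 1.3. Plate 104 mm from hinge to free edge, 124 mm wide, 8 mm thick. A stiff hinge (friction about 0.16 N m) holds it at any angle; press its outer face near the free edge over and down, 2 to 5 N.
- hatch_edge (a point): Middle of the hatch's outer face, 98 mm from the hinge line, 6 mm from the free edge. At hatch angle a it stands in the scale's frame at x = 43 - 98 cos a + 8 sin a, y = 0, z = 28 + 98 sin a + 8 cos a (mm). Its axes are the hatch's: z out of the outer face, x along the plate towards the hinge.
- lock (a joint): Angle of the round brass slotted lock in the hatch, seen from outside (from above when shut): 0 unlocked, grows clockwise, stop at 1.5 (locked). At 0 the slot lies along the scale's x axis (towards a green mark), locked across it (between two red marks). Starts at 0 to 0.25. Turns against friction of about 0.05 N m, stays where it is left.
- lock_slot (a point): Centre of the slot's mouth on the lock's outer face; z = 40 mm when the hatch is shut. Lock 44 mm in diameter in a dark collar of 55 mm, both 4 mm proud of the hatch. Slot 32 mm long, 7 mm wide, 14 mm deep, same either way round. Its x axis runs along the slot and turns with it, z out of the face. The key has about 0.13 rad of play in it each way.
- key: Loose key, 90 g, upright, 78 mm high; origin at the middle of the blade's tip, z up, x along blade and bar. Steel blade 26 mm wide (x), 4 mm thick (y), z 0 to 20 mm (lowest 5 mm only 2.5 mm thick); shank 26 x 9 mm to z 52; orange grip bar 100 mm long (x), 12 mm thick (y), z 52 to 78 mm. Grasp the bar at its middle from above, across its thickness. Same either way round.
- rest: Dark wooden rest of the key, fixed, foot 116 x 56 mm; origin at the centre of its underside, z up. Two posts at x +-40 mm (64 mm free between) carry the bar's ends at z = 70 mm between flared ears (gap in y 17 mm below, 28 mm at their top, z 87 mm); end stops at x +-54.5 mm, top z 87. Hung up, the key's origin is at x 0, y 0, z 18 mm of the rest, its bar along the rest's x axis.
- mug: Blue and white mug, 82 x 114 x 91 mm, bystander; origin at the centre of its underside.
- shaker: Salt shaker, 44 mm in diameter, 90 mm high, bystander; origin at the centre of its underside.
- mill: Dark wooden pepper mill, 58 mm in diameter, 160 mm high, bystander; origin at the centre of its underside.

How it is judged:
By the outcome, as a careful person would: the job done as asked, in the order asked, and still so for the second after the job is handed in, with the robot touching nothing.
It also fails if it takes over 67 s, if anything falls off the work surface, if the arm or the gripper's body presses on something with over 40 N, if the wrist force passes 120 N, or if a joint passes its speed limit or range.

## Robot

A 6-joint arm with a two-finger parallel gripper is mounted at the origin on a cart in front of the work surface, level with it; the furniture and walls round the work are solid. World frame = base frame: x ahead of the robot, y to its left, z up, the work surface at z = 0. Lengths are in m, angles in rad, forces in N, time in s.
With the tool pointing down it reaches from about 0.275 to 0.825 m from the base axis. Payload 5.2 kg.
Tool frame: the origin (TCP) lies at the very end of the fingers, on their centre line; the grasp point (between the pads) lies 19 mm behind it; z points along the fingers, y is the line along which they close (so a half turn about z gives the same grasp; the last joint's range is limited). The gripper opens to 93 mm and grips with 3 to 60 N. Pads are 15 mm wide; open, the fingers measure 128 mm over their backs; the gripper's body (75 mm by 188 mm) begins 65 mm behind the grasp point.
Start: joints at [1.031, 0.259, 1.535, -0, 1.348, -0.203], TCP at [0.182, 0.519, 0.219] pointing down, gripper open.
Joint ranges: [-3.14, 3.14], [-0.91, 2.08], [0.19, 2.58], [-1.22, 4.36], [0.22, 2.71], [-3.12, 3.12]. Speed limits (rad/s): [2.57, 2.57, 3.14, 3.14, 3.14, 3.14].

## Interface

Orientations are given as [roll, pitch, yaw] about the fixed x, y, z axes, in that order (R = Rz(yaw) Ry(pitch) Rx(roll)).
In Python, from cell import bot gives the robot as it stands. The module is installed in compiled form; this text tells all that it offers.
- The arm moves only by the shell command python3 -m handwheel 'ROWS' [OPENING]. ROWS is JSON, a list that holds one entry, the list of rows, each a list of 4 numbers: the shift along the world's x, y, z in m, then the turn about the world's z in rad. A call has 1 to 10 rows; each row is the pose to reach, as a shift and turn from the pose commanded when the call began; what a row does not reach only later rows make up. A row lasts 1/8 s, in which the tool goes at most 62.5 mm and 10.7 degrees, less where a joint would pass 70% of its speed; a pose out of reach is approached as far as the arm can. A call with a gripper value outside its range is refused whole. OPENING is the opening, from 0 (shut) to 1 (fully open), set as the call begins (- or left out, the last holds). The fingers move at their own pace and stop on an object; the grip force is fixed at half the most. Time passes only in rows, so rows that repeat a pose let the fingers close. It gives the time, the measured TCP pose, the force, the opening and the grip force at its end, in the units of the state.
- bot.state(): the state, without advancing time (a new reading comes with each control period).
- bot.snapshot(name): name is "scene" or "top" or "wrist"; returns the picture (420x560x3 uint8, red, green, blue); there is no depth.
- bot.camera_info(name): a dict with "fx", "fy", "cx", "cy" (pixels), "position" and "rotation" of the camera in the world. Camera axes: x right, y up, looking along -z (the intrinsics and any distortion apply to the point x, -y, -z); pixel columns grow to the right and rows downward; lengths in m; the calibration is good to about 2 mm. A picture is of the moment at which its call begins: read the wrist's pose just before it. camera_info takes no time and is no camera call; for the wrist camera it gives the pose at the moment of the call.
- bot.close_job(): hands the job in; it is judged then, once.
Trained networks look in the newest picture that a camera, given by its name, has taken for a name from the list of things; names that differ only in an ending like _2 or _b are one class to them, and where a whole thing is asked for, a point or a joint stands for the part that bears it (a point fixed in the world has none). Each returns a list of dicts, best first, with "conf" (0 to 1); they miss things now and then, are a little off and sometimes report something else, mostly with a low value. They report only what shows in the picture. A call takes as long as a camera call.
- bot.boxes_of(camera, name): "point" ([column, row] in pixels, amid what is visible of it).
- bot.cut_out(camera, name): "pixels" (420x560 bool, what is visible of it) and "point" ([column, row] in pixels, amid what is visible of it).
The state is a dict: "clock": time; "joints": joint angles; "joint_vel": joint speeds; "effort": joint torques, N m; "ee_pos": TCP position; "orientation": TCP orientation; "force": force on the tool from outside, world axes, zero at the start; "torque": the same for the moment, N m; "gripper_width": finger opening in m; "grip_force": force on a finger pad.
Only numpy, scipy, OpenCV 4.12 (cv2) and the standard library are available. Lean on these libraries where they do the work, as an engineer would, in place of code of your own. Each camera call takes 0.05 s, during which the arm holds its last target. There are 200 camera calls.

## Working session

There is one attempt and no reset: what is moved stays moved. The work goes in short steps, Python scripts to look and compute and a shell command to move; the robot and the scene stay as the last step left them, time stands still between calls to the robot, and variables do not carry over. Pictures are saved under pics/ and viewed, at most 10 in all, crops included, and the job is handed in when it is done.

```bash
mkdir -p pics
python3 - <<'E'
from cell import bot
import cv2,numpy as np
s=bot.state();print(s['clock'],s['ee_pos'],s['orientation'],s['gripper_width'])
for c in ["scene","top"]:
    cv2.imwrite(f"pics/{c}0.png",bot.snapshot(c)[:,:,::-1])
    i=bot.camera_info(c);print(c,i)
    for n in ["scale","hatch","hatch_edge","lock_slot","key","rest","mug","shaker","mill"]:
        r=bot.boxes_of(c,n);print(n,[(np.round(d['point']),round(d['conf'],2)) for d in r[:2]])
print(bot.state()['clock'])
E
```

```text
0.0 [0.18145205 0.51861811 0.21782631] [-3.13981175e+00 -3.33350556e-04  2.80480989e+00] 0.09279160342684423
scene {'fx': 382.21759129811994, 'fy': 382.21759129811994, 'cx': 275.25092511220794, 'cy': 216.3740635294973, 'position': array([-0.00090019,  0.37232059,  0.49136487]), 'rotation': array([ 1.05041993,  0.02273699, -2.16641856])}
scale [(array([372., 221.]), 0.63)]
hatch [(array([370., 201.]), 0.92)]
hatch_edge [(array([369., 201.]), 0.8)]
lock_slot [(array([374., 202.]), 0.61)]
key [(array([213., 290.]), 0.91), (array([371., 201.]), 0.19)]
rest [(array([216., 319.]), 0.81)]
mug [(array([243., 224.]), 0.92)]
shaker [(array([219., 243.]), 0.98)]
mill [(array([291., 180.]), 0.83)]
top {'fx': 455.21521111527744, 'fy': 455.21521111527744, 'cx': 287.50993858273205, 'cy': 207.54101008069125, 'position': array([ 0.52625955, -0.05167187,  1.13268916]), 'rotation': array([ 6.90514614e-02, -1.35187271e-03, -1.58742499e+00])}
scale [(array([375., 234.]), 0.66)]
hatch [(array([375., 227.]), 0.81)]
hatch_edge [(array([375., 229.]), 0.68)]
lock_slot [(array([376., 226.]), 0.66)]
key [(array([178., 272.]), 0.61)]
rest [(array([192., 266.]), 0.84)]
mug [(array([251., 179.]), 0.61)]
shaker [(array([222., 199.]), 0.82)]
mill [(array([190., 267.]), 0.69), (array([336., 140.]), 0.56)]
1.0
```

View pics/scene0.png

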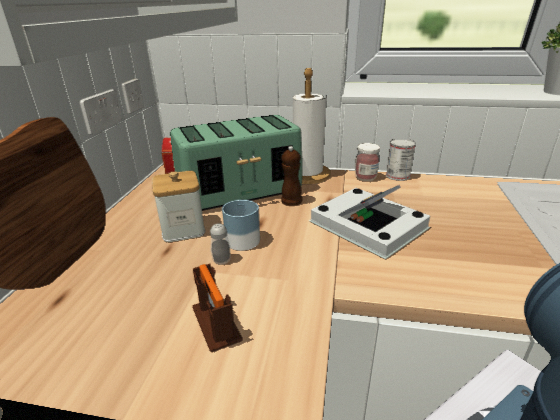

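View pics/top0.png

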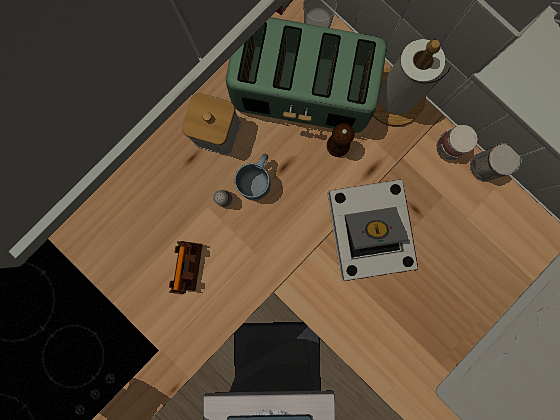

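The scene picture shows the key's orange bar at (208,280) hanging on its rest, with the hatch raised at its right edge (400,187). The top view shows the feet at (340,198), (395,189), (407,262) and (351,271), so the hinge is on the far (+x) side. The bar is at (180,270).

```bash
cat > h.py <<'E'
import numpy as np, cv2
from cell import bot
from scipy.spatial.transform import Rotation as R
def cam(n):
    i=bot.camera_info(n); r=np.array(i['rotation'])
    return i, (r if r.shape==(3,3) else R.from_euler('xyz',r).as_matrix())
def ray(c,z,px):  # pixel -> world at height z
    i,M=c; px=np.atleast_2d(px)
    d=np.c_[(px[:,0]-i['cx'])/i['fx'],-(px[:,1]-i['cy'])/i['fy'],-np.ones(len(px))]@M.T
    p=i['position']; return p+d*((z-p[2])/d[:,2])[:,None]
def proj(c,P):
    i,M=c; q=(np.atleast_2d(P)-i['position'])@M
    return np.c_[i['cx']+i['fx']*q[:,0]/-q[:,2], i['cy']-i['fy']*q[:,1]/-q[:,2]]
def orange(im):
    h=cv2.cvtColor(im,cv2.COLOR_RGB2HSV); return cv2.inRange(h,(5,200,120),(15,255,255))
def blob(m):
    n,l,s,c=cv2.connectedComponentsWithStats(m); k=1+np.argmax(s[1:,4]); return (l==k).astype(np.uint8)
E
python3 - <<'E'
from h import *
im=cv2.cvtColor(cv2.imread('pics/top0.png'),cv2.COLOR_BGR2RGB); c=cam('top')
g=im.max(2); F=[]
for u,v in [(340,198),(395,189),(407,262),(351,271)]:
    w=g[v-9:v+10,u-9:u+10]<60; n,l,s,ce=cv2.connectedComponentsWithStats(w.astype(np.uint8))
    k=l[9,9]; F.append(ce[k]+[u-9,v-9]); print(F[-1],s[k][4])
P=ray(c,.040,F); print(P.round(4), [np.linalg.norm(P[i]-P[i-1]).round(4) for i in range(4)])
ctr=P.mean(0); d=(P[0]+P[1]-P[2]-P[3]); yaw=np.arctan2(d[1],d[0]); print('scale',ctr,yaw)
m=blob(orange(im)); r=cv2.minAreaRect(np.argwhere(m)[:,::-1].astype(np.float32)); b=cv2.boxPoints(r)
B=ray(c,.096,b); print('bar',r,B.round(4),B.mean(0))
for n,z in [('mug',.06),('shaker',.06),('mill',.1)]:
    print(n,ray(c,z,{'mug':(251,179),'shaker':(222,199),'mill':(340,140)}[n])[0])
# hatch angle from scene: project edges
cs=cam('scene'); cy,sy=np.cos(yaw),np.sin(yaw)
for a in np.arange(.3,1.0,.1):
    pts=[]
    for y in (-62,62):
        x=43-104*np.cos(a)+8*np.sin(a); z=28+104*np.sin(a)+8*np.cos(a)
        pts.append([ctr[0]+(x*cy-y*sy)/1e3,ctr[1]+(x*sy+y*cy)/1e3,z/1e3])
    print(a.round(1),proj(cs,pts).round(0).tolist(),proj(c,pts).round(0).tolist())
w=cam('wrist'); print(w[0]['position'],w[0]['fx'],w[1].round(2))
E
```

```text
[339.76404494 197.53932584] 89
[395.17977528 189.03370787] 89
[407.67741935 261.30107527] 93
[351.47674419 270.01162791] 86
[[ 0.6239 -0.1807  0.04  ]
 [ 0.6423 -0.315   0.04  ]
 [ 0.4684 -0.3391  0.04  ]
 [ 0.45   -0.2044  0.04  ]] [np.float64(0.1755), np.float64(0.1355), np.float64(0.1755), np.float64(0.136)]
scale [ 0.54614299 -0.25981109  0.04      ] 0.13659394674324238
bar ((178.43313598632812, 267.6413879394531), (4.164588928222656, 43.56340408325195), 8.61564826965332) [[0.4185 0.2066 0.096 ]
 [0.515  0.1919 0.096 ]
 [0.5134 0.1826 0.096 ]
 [0.4169 0.1974 0.096 ]] [0.46594277 0.19461108 0.096     ]
mug [0.6697005  0.03110974 0.06      ]
shaker [0.62321753 0.10019713 0.06      ]
mill [ 0.75120846 -0.17744457  0.1       ]
0.3 [[405.0, 200.0], [374.0, 218.0]] [[406.0, 248.0], [353.0, 256.0]]
0.4 [[404.0, 196.0], [372.0, 214.0]] [[406.0, 246.0], [354.0, 254.0]]
0.5 [[402.0, 192.0], [371.0, 209.0]] [[407.0, 244.0], [354.0, 252.0]]
0.6 [[401.0, 188.0], [369.0, 205.0]] [[408.0, 241.0], [354.0, 250.0]]
0.7 [[398.0, 184.0], [367.0, 201.0]] [[408.0, 238.0], [354.0, 247.0]]
0.8 [[396.0, 180.0], [364.0, 197.0]] [[408.0, 235.0], [354.0, 243.0]]
0.9 [[393.0, 177.0], [361.0, 193.0]] [[408.0, 231.0], [354.0, 240.0]]
[0.11321682 0.54215433 0.38395663] 357.498928178289 [[ 0.33 -0.91 -0.25]
 [ 0.94  0.32  0.09]
 [-0.   -0.26  0.97]]
```

```bash
python3 -c "
import cv2
a=cv2.imread('pics/scene0.png')[170:270,290:440];b=cv2.imread('pics/top0.png')[175:285,315:425]
c=cv2.imread('pics/top0.png')[225:305,150:230]
f=lambda x:cv2.resize(x,None,fx=400/x.shape[1],fy=400/x.shape[1],interpolation=2)
import numpy as np
A=f(a);B=f(b);o=np.zeros((400,800,3),np.uint8);o[:A.shape[0],:400]=A;o[:,400:]=B[:400];cv2.imwrite('pics/crop1.png',o)"
```

```text
(no output)
```

View pics/crop1.png

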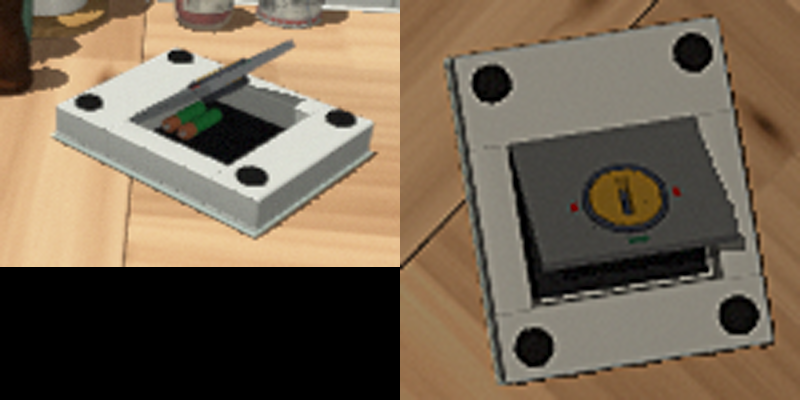

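The crop shows the hatch's free edge at about scene (400,186) and top (410,240). Both agree with an angle of about 0.65 rad. The slot lies nearly along the scale's x axis. I'll go to the hatch with the fingers shut.

```bash
python3 -m handwheel '[[[0.341,-0.742,0,0.473],[0.341,-0.742,0,0.473],[0.341,-0.742,0,0.473],[0.341,-0.742,0,0.473],[0.341,-0.742,0,0.473],[0.341,-0.742,0,0.473],[0.341,-0.742,0,0.473],[0.341,-0.742,0,0.473],[0.341,-0.742,0,0.473],[0.341,-0.742,0,0.473]]]' 0
python3 -m handwheel '[[[0,0,0,0]]]'; python3 -c "
from h import *
s=bot.state();print(s)"
```

```text
clock: 2.25
ee_pos: [0.4396, -0.0423, 0.2191]
orientation: [-3.141, 0.001, -3.006]
force: [1.4, 0.5, 0.1]
gripper_width: 0.0012
grip_force: 0.0
clock: 2.38
ee_pos: [0.4405, -0.0441, 0.2186]
orientation: [-3.14, 0.001, -3.011]
force: [0.2, 0.1, -0.3]
gripper_width: 0.0006
grip_force: 0.0
{'clock': 2.375, 'joints': array([-3.52025438e-01,  6.18150799e-02,  1.77381010e+00, -8.77259787e-04,
        1.30495111e+00, -2.05289437e+00]), 'joint_vel': array([ 0.07391897, -0.03567364,  0.0545767 ,  0.03144039,  0.03414176,
        0.04601521]), 'effort': array([ -1.7557063 , -30.61416149, -28.90346646,  -0.44130902,
        -0.33038355,  -0.51510343]), 'ee_pos': array([ 0.44048927, -0.04409519,  0.21864457]), 'orientation': array([-3.14037129e+00,  5.07889424e-04, -3.01128969e+00]), 'force': array([ 0.17879796,  0.10649006, -0.34016391]), 'torque': array([0.03980558, 0.04078121, 0.0381869 ]), 'grip_force': 0.0, 'gripper_width': 0.0005688774681441846}
```

```bash
python3 -m handwheel '[[[0.082,-0.179,0,0.006],[0.082,-0.179,0,0.006],[0.082,-0.179,0,0.006],[0.082,-0.179,0,0.006],[0.082,-0.179,-0.05,0.006],[0.082,-0.179,-0.088,0.006],[0.082,-0.179,-0.088,0.006],[0.082,-0.179,-0.088,0.006]]]'
```

```text
clock: 3.38
ee_pos: [0.5217, -0.2184, 0.1324]
orientation: [-3.141, 0.001, -2.998]
force: [-1.0, -0.0, -0.2]
gripper_width: 0.0007
grip_force: 0.0
```

```bash
python3 -m handwheel '[[[-0.003,0,-0.03,0],[-0.003,0,-0.041,0],[-0.008,-0.001,-0.047,0],[-0.012,-0.0016,-0.052,0],[-0.016,-0.002,-0.06,0],[-0.02,-0.0028,-0.068,0],[-0.023,-0.003,-0.075,0],[-0.025,-0.0034,-0.081,0]]]'
python3 -m handwheel '[[[0,0,-0.004,0],[-0.002,0,-0.008,0],[-0.002,0,-0.012,0],[-0.002,0,-0.012,0]]]'
```

```text
clock: 4.38
ee_pos: [0.4957, -0.2225, 0.0492]
orientation: [3.141, -0.0, -3.0]
force: [1.1, 0.8, 0.7]
gripper_width: 0.0003
grip_force: 0.4
clock: 4.88
ee_pos: [0.4936, -0.2223, 0.0373]
orientation: [3.141, -0.001, -2.999]
force: [0.4, -0.2, -0.6]
gripper_width: 0.0003
grip_force: 0.0
```

```bash
python3 -m handwheel '[[[0,0,-0.002,0],[0,0,-0.003,0],[0,0,-0.003,0]]]'
python3 - <<'E'
from h import *
a=bot.snapshot('scene')[160:280,300:440];b=bot.snapshot('wrist')
A=cv2.resize(a,(470,403));B=cv2.resize(b,(330,248));o=np.zeros((420,800,3),np.uint8);o[:403,:470]=A;o[:248,470:]=B
cv2.imwrite('pics/p2.png',o[:,:,::-1])
E
```

```text
clock: 5.25
ee_pos: [0.494, -0.2225, 0.036]
orientation: [-3.141, 0.0, -2.999]
force: [-3.5, 1.9, 11.6]
gripper_width: 0.0006
grip_force: 5.7
```

View pics/p2.png

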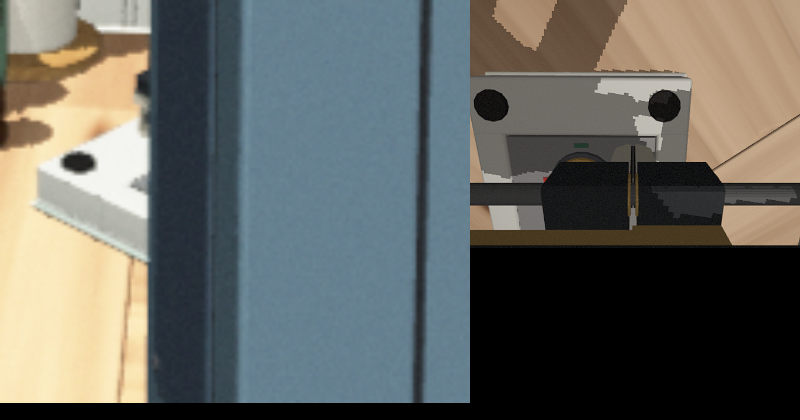

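The hatch stopped at a tip height of 36 mm with 12 N on it, so it is shut. Now I'll lift and look at the lock with the wrist camera.

```bash
python3 -m handwheel '[[[0,0,0.06,0],[0,0,0.1,0],[0.076,-0.034,0.14,0],[0.076,-0.034,0.14,0],[0.076,-0.034,0.14,0],[0.076,-0.034,0.14,0],[0.076,-0.034,0.14,0]]]' 1
python3 - <<'E'
from h import *
w=cam('wrist'); b=bot.snapshot('wrist'); cv2.imwrite('pics/w3.png',b[:,:,::-1]); np.savez('w3.npz',M=w[1],**w[0])
s=bot.state(); print(s['ee_pos'],s['orientation'],s['joints'])
for d in bot.boxes_of('wrist','lock_slot')[:2]: print(d, ray(w,.04,d['point']))
E
```

```text
clock: 6.22
ee_pos: [0.5686, -0.2557, 0.1738]
orientation: [3.14, -0.002, -2.999]
force: [0.1, -0.1, 0.5]
gripper_width: 0.0659
grip_force: 0.0
[ 0.56879895 -0.25584821  0.17397086] [ 3.14028670e+00 -1.46715705e-03 -2.99949120e+00] [-6.01272370e-01  4.21669247e-01  1.41113716e+00 -3.26020624e-05
  1.31075019e+00 -2.31416078e+00]
{'point': [273.6, 147.5], 'conf': 0.66} [[ 0.52521621 -0.26467304  0.04      ]]
```

View pics/w3.png

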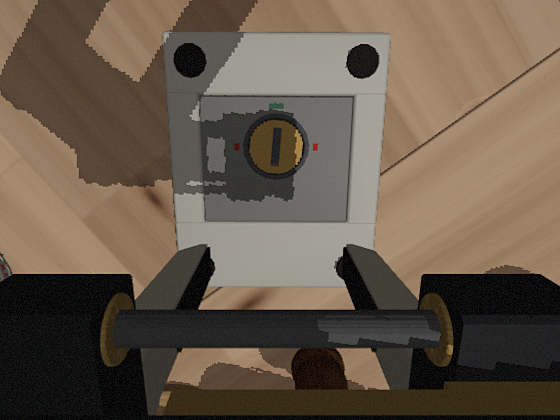

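The wrist picture shows the hatch flush, the lock at (276,147) and the slot tilted slightly from (278,128) to (275,166). Next I measure it.

Run:
```python
from h import *
im=cv2.imread('pics/w3.png'); f=np.load('w3.npz'); w=({k:f[k] for k in f.files if k!='M'},f['M'])
w=({k:(float(v) if v.ndim==0 else v) for k,v in w[0].items()},w[1])
x0,y0=255,125; c=im[y0:170,x0:298]; g=c.max(2)
m=(g<75).astype(np.uint8); n,l,s,ce=cv2.connectedComponentsWithStats(m); 
k=l[147-y0,276-x0]; print(s[k],ce[k]+[x0,y0])
if k:
    p=np.argwhere(l==k)[:,::-1]+[x0,y0]
    W=ray(w,.040,p)[:,:2]; r=cv2.minAreaRect((W*1000).astype(np.float32)); print(r)
    d=cv2.fitLine((W*1000).astype(np.float32),2,0,.01,.01).ravel(); print('slot ctr',W.mean(0),(W.min(0)+W.max(0))/2,'yaw',np.arctan2(d[1],d[0]))
h=cv2.cvtColor(im,cv2.COLOR_BGR2HSV); b=blob(cv2.inRange(h,(10,80,50),(35,255,255))[100:200,230:330])
p=np.argwhere(b)[:,::-1]+[230,100]; hull=cv2.convexHull(p.astype(np.int32)); e=cv2.fitEllipse(hull.astype(np.float32)); print('brass',e,ray(w,.04,e[0]))
F=[]
for u,v in [(190,60),(362,60)]:
    q=im.max(2)[v-24:v+25,u-24:u+25]<45; n,l,s,ce=cv2.connectedComponentsWithStats(q.astype(np.uint8)); k=l[24,24]; F.append(ce[k]+[u-24,v-24]);print(s[k])
P=ray(w,.0405,F);print(P, np.linalg.norm(P[0]-P[1])); d=P[1]-P[0]; print('yaw feet',np.arctan2(d[1],d[0])-np.pi/2)
```

```text
[ 15   2  12  40 348] [275.69827586 146.52011494]
((524.5392456054688, -262.9626159667969), (32.351226806640625, 7.299857139587402), 3.0911080837249756)
slot ctr [ 0.52425235 -0.26305999] [ 0.52464272 -0.26316932] yaw 0.055309046
brass ((275.69696044921875, 146.31654357910156), (54.38383865356445, 54.68703079223633), 93.74858856201172) [[ 0.52401087 -0.26308912  0.04      ]]
[  8   7  32  35 872]
[  9   8  32  34 846]
[[ 0.46750334 -0.33897637  0.0405    ]
 [ 0.44912549 -0.20568806  0.0405    ]] 0.1345493144089804
yaw feet 0.1370165563818022
```

```bash
python3 -m handwheel '[[[-0.059,0.444,0.036,-0.293],[-0.059,0.444,0.036,-0.293],[-0.059,0.444,0.036,-0.293],[-0.059,0.444,0.036,-0.293],[-0.059,0.444,0.036,-0.293],[-0.059,0.444,0.036,-0.293],[-0.059,0.444,0.036,-0.293],[-0.059,0.444,0.036,-0.293],[-0.059,0.444,0.036,-0.293],[-0.059,0.444,0.036,-0.293]]]' 1
python3 - <<'E'
from h import *
w=cam('wrist'); b=bot.snapshot('wrist'); cv2.imwrite('pics/w4.png',b[:,:,::-1])
s=bot.state(); print(s['ee_pos'],s['orientation'],s['joints'])
m=blob(orange(b)); p=np.argwhere(m)[:,::-1]; W=ray(w,.096,p)[:,:2]
r=cv2.minAreaRect((W*1000).astype(np.float32)); print(r, len(p))
d=cv2.fitLine((W*1000).astype(np.float32),2,0,.01,.01).ravel(); print(W.mean(0),np.arctan2(d[1],d[0]),cv2.boxPoints(r))
E
```

```text
clock: 7.58
ee_pos: [0.5111, 0.186, 0.2104]
orientation: [-3.141, -0.0, 2.989]
force: [0.3, 0.3, -0.1]
gripper_width: 0.0928
grip_force: 0.0
[0.5112191  0.18577512 0.21041907] [-3.14089442e+00 -3.77850341e-04  2.98872547e+00] [ 1.43803533e-01  2.53822881e-01  1.56195996e+00 -5.74346045e-04
  1.32637532e+00 -1.27398660e+00]
((456.5193786621094, 191.2209014892578), (0.7685806155204773, 0.7543743848800659), 81.23896026611328) 3
[0.45662418 0.19107573] 0.6415314 [[456.08807 190.89854]
 [456.83362 190.78365]
 [456.95068 191.54326]
 [456.20514 191.65816]]
```

View pics/w4.png

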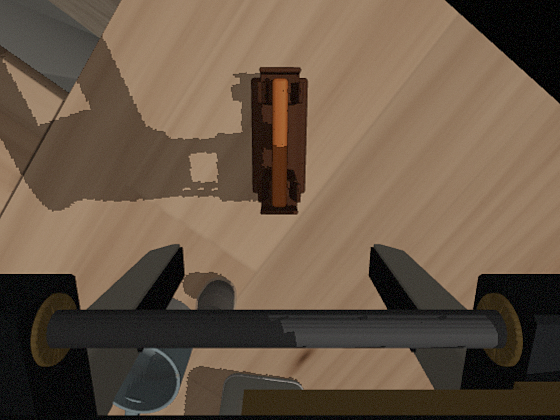

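The rest stands with its bar from (281,79) to (279,207), partly in shadow. I'll segment it with a wider hue range.

Run:
```python
from h import *
w=cam('wrist'); b=cv2.imread('pics/w4.png')
h=cv2.cvtColor(b,cv2.COLOR_BGR2HSV)
for lo in [(5,180,90),(8,200,60)]:
    z=np.zeros(h.shape[:2],np.uint8); z[60:225,245:315]=cv2.inRange(h,lo,(22,255,255))[60:225,245:315]
    m=blob(z); p=np.argwhere(m)[:,::-1]; W=ray(w,.096,p)[:,:2]
    r=cv2.minAreaRect((W*1000).astype(np.float32)); d=cv2.fitLine((W*1000).astype(np.float32),2,0,.01,.01).ravel()
    print(len(p),r,W.mean(0),np.arctan2(d[1],d[0]))
print(h[95,262:300].tolist()); print(h[180,262:300:2].tolist())
# rest end stops tops (z .087): ends
print(ray(w,.087,[[281,67],[279,214]]), ray(w,.096,[[281,79],[279,207]]))
bot.snapshot('wrist')
for n in ('key','rest'):
    for d in bot.cut_out('wrist',n)[:1]:
        p=np.argwhere(d['pixels'])[:,::-1]; print(n,d['conf'],p.min(0),p.max(0),cv2.minAreaRect(p.astype(np.float32)))
        print(cv2.minAreaRect((1000*ray(w,.096 if n=='key' else .0,p)[:,:2]).astype(np.float32)))
```

```text
633 ((440.7594299316406, 198.63853454589844), (10.714306831359863, 49.657440185546875), 81.0656509399414) [0.44033936 0.19776031] -0.15613069
412 ((486.49346923828125, 190.4659423828125), (11.76463508605957, 49.429412841796875), 81.60871887207031) [0.48608809 0.19085387] -0.16724135
[[12, 155, 46], [10, 136, 47], [17, 255, 32], [18, 255, 12], [25, 191, 16], [7, 138, 24], [19, 175, 16], [1, 146, 42], [14, 145, 37], [14, 222, 31], [12, 216, 65], [11, 186, 118], [11, 189, 132], [12, 186, 147], [12, 176, 159], [12, 186, 155], [12, 185, 157], [13, 184, 158], [13, 179, 162], [12, 173, 164], [13, 173, 164], [14, 173, 161], [13, 172, 162], [12, 183, 159], [11, 183, 149], [11, 193, 124], [11, 159, 64], [8, 164, 67], [12, 215, 32], [17, 255, 25], [3, 255, 21], [17, 112, 32], [172, 174, 22], [176, 142, 27], [2, 114, 29], [0, 255, 21], [15, 230, 31], [9, 125, 61]]
[[15, 255, 22], [17, 217, 27], [16, 167, 29], [9, 110, 37], [178, 163, 25], [10, 192, 65], [12, 213, 85], [11, 212, 88], [11, 211, 86], [11, 206, 89], [11, 188, 92], [13, 218, 82], [12, 208, 70], [11, 162, 33], [6, 132, 31], [16, 187, 30], [10, 188, 38], [11, 130, 43], [11, 162, 71]]
[[0.4078205  0.20443113 0.087     ]
 [0.52187375 0.18548226 0.087     ]] [[0.41701044 0.20292941 0.096     ]
 [0.51347854 0.18670177 0.096     ]]
key 0.89 [271  78] [288 206] ((279.5, 142.0), (128.0, 17.0), 90.0)
((464.4434814453125, 194.655029296875), (13.294586181640625, 97.7021713256836), 80.98211669921875)
rest 0.82 [251  67] [308 215] ((279.5, 141.0), (148.0, 57.0), 90.0)
((472.84039306640625, 193.60385131835938), (58.488162994384766, 151.98245239257812), 80.49474334716797)
```

```bash
python3 -m handwheel '[[[-0.046,0.009,0,-0.005],[-0.046,0.009,-0.05,-0.005],[-0.046,0.009,-0.1,-0.005],[-0.046,0.009,-0.13,-0.005],[-0.046,0.009,-0.146,-0.005],[-0.046,0.009,-0.146,-0.005],[-0.046,0.009,-0.146,-0.005]]]' 1; python3 -m handwheel '[[[0,0,0,0],[0,0,0,0],[0,0,0,0],[0,0,0,0],[0,0,0,0],[0,0,0,0],[0,0,0,0],[0,0,0,0]]]' 0
```

```text
clock: 8.65
ee_pos: [0.4657, 0.1962, 0.0654]
orientation: [3.141, 0.001, 2.985]
force: [-0.3, -0.1, 0.8]
gripper_width: 0.0929
grip_force: 0.0
clock: 9.65
ee_pos: [0.4649, 0.1965, 0.0647]
orientation: [-3.142, -0.0, 2.986]
force: [-0.1, -0.4, 0.2]
gripper_width: 0.0175
grip_force: 0.0
```

```bash
python3 -m handwheel '[[[0,0,0,0],[0,0,0,0],[0,0,0,0]]]' 0
```

```text
clock: 10.02
ee_pos: [0.4649, 0.1964, 0.0647]
orientation: [-3.141, -0.0, 2.986]
force: [0.2, -0.4, 0.0]
gripper_width: 0.0115
grip_force: 30.0
```

```bash
python3 -m handwheel '[[[0,0,0.02,0],[0,0,0.07,0],[0,0,0.13,0],[0.06,-0.46,0.13,0.211],[0.06,-0.46,0.13,0.211],[0.06,-0.46,0.13,0.211],[0.06,-0.46,0.13,0.211],[0.06,-0.46,0.13,0.211],[0.06,-0.46,0.13,0.211],[0.06,-0.46,0.13,0.211]]]' 0; python3 -c "
from cell import bot
s=bot.state();print(s['ee_pos'],s['orientation'])"
```

```text
clock: 11.28
ee_pos: [0.5204, -0.2313, 0.1945]
orientation: [3.141, 0.0, -3.087]
force: [1.5, 0.5, -1.2]
gripper_width: 0.0118
grip_force: 30.0
[ 0.52040068 -0.23126485  0.19452633] [ 3.14115875e+00  1.09855198e-04 -3.08666569e+00]
```

```bash
python3 -m handwheel '[[[0.004,-0.028,0,0],[0.004,-0.028,-0.05,0],[0.004,-0.028,-0.09,0],[0.004,-0.028,-0.098,0],[0.004,-0.028,-0.098,0],[0.004,-0.028,-0.098,0],[0.004,-0.028,-0.098,0]]]' 0
python3 - <<'E'
from h import *
s=bot.state();print(s['ee_pos'],s['orientation'],s['force'])
w=cam('wrist'); b=bot.snapshot('wrist')
cv2.imwrite('pics/w5.png',b[:,:,::-1])
e=s['ee_pos']; print(proj(w,[e,[.5248,-.2629,.04],[e[0],e[1],e[2]-.0467]]).round(1), bot.camera_info('wrist')['position'])
E
```

```text
clock: 12.15
ee_pos: [0.5255, -0.2578, 0.0984]
orientation: [-3.14, 0.002, -3.086]
force: [0.4, 0.4, -0.4]
gripper_width: 0.0119
grip_force: 30.0
[ 0.52549411 -0.25783131  0.09843246] [-3.13959243e+00  2.38966152e-03 -3.08609386e+00] [ 0.44003996  0.36069637 -0.44281696]
[[278.  262.3]
 [270.1 224.5]
 [277.8 231.7]] [ 0.45247224 -0.26233635  0.26331139]
```

View pics/w5.png

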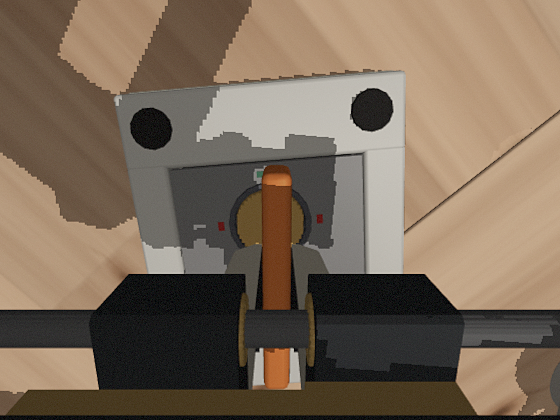

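The bar hides the slot, but the lock collar spans columns 231 to 310. Its centre is at 270.5, which matches the predicted 270.1. I'll check where the key sits in the hand from the bar's ends, in rows 168 to 388.

Run:
```python
from h import *
w=cam('wrist'); b=cv2.imread('pics/w5.png'); h=cv2.cvtColor(b,cv2.COLOR_BGR2HSV)
m=cv2.inRange(h,(5,120,70),(20,255,255)); m[:, :258]=0; m[:,296:]=0
col=np.where(m[:,270:285].mean(1)>128)[0]; print(col.min(),col.max(), h[160:185,277].tolist())
rows=[c for c in (190,230)]
for r in rows:
    cc=np.where(m[r])[0]; print(r,cc.min(),cc.max())
e=bot.state()['ee_pos']; t=3.197
zt=e[2]-.0467+.078
for px in [(277,171),(277,165),(277,388)]:
    d=(ray(w,zt,px)[0]-e)[:2]; print(px,(d@[np.cos(t),np.sin(t)]).round(4),(d@[-np.sin(t),np.cos(t)]).round(4))
```

```text
165 414 [[110, 29, 26], [45, 19, 54], [75, 8, 68], [150, 7, 74], [11, 30, 68], [12, 170, 81], [10, 192, 85], [12, 205, 82], [12, 203, 83], [14, 200, 84], [12, 227, 82], [11, 175, 86], [11, 184, 90], [12, 186, 115], [11, 182, 144], [11, 186, 159], [12, 181, 165], [12, 182, 170], [12, 185, 174], [13, 177, 183], [13, 175, 191], [13, 167, 196], [13, 170, 197], [13, 169, 196], [13, 167, 201]]
190 262 291
230 258 295
(277, 171) 0.051 0.0005
(277, 165) 0.0533 0.0005
(277, 388) -0.0473 0.0005
```

```bash
python3 -m handwheel '[[[-0.001,-0.005,0,0],[-0.001,-0.005,0,0],[-0.001,-0.005,0,0]]]' 0; python3 -c "
from cell import bot
s=bot.state();print(s['ee_pos'],s['orientation'],s['force'])"
```

```text
clock: 12.58
ee_pos: [0.5235, -0.2624, 0.0967]
orientation: [3.142, -0.0, -3.087]
force: [0.9, -1.3, -1.5]
gripper_width: 0.0114
grip_force: 30.0
[ 0.52346662 -0.26243825  0.09671838] [ 3.14150211e+00 -3.17711845e-05 -3.08668208e+00] [ 0.85057367 -1.29798934 -1.53400762]
```

```bash
python3 -m handwheel '[[[0.0015,-0.0005,0,0],[0.0015,-0.0005,-0.004,0],[0.0015,-0.0005,-0.008,0],[0.0015,-0.0005,-0.01,0],[0.0015,-0.0005,-0.012,0],[0.0015,-0.0005,-0.014,0],[0.0015,-0.0005,-0.014,0]]]' 0
```

```text
clock: 13.45
ee_pos: [0.5249, -0.2628, 0.0825]
orientation: [3.141, -0.0, -3.086]
force: [-0.7, -0.5, -1.2]
gripper_width: 0.0116
grip_force: 30.0
```

```bash
python3 -m handwheel '[[[0,0,-0.002,0],[0,0,-0.004,0],[0,0,-0.006,0],[0,0,-0.008,0],[0,0,-0.008,0]]]' 0;  python3 -c "
from cell import bot
s=bot.state();print(s['torque'],s['force'])"
```

```text
clock: 14.08
ee_pos: [0.5249, -0.2627, 0.0745]
orientation: [3.141, -0.0, -3.086]
force: [-0.5, -0.4, -1.5]
gripper_width: 0.012
grip_force: 30.0
[0.07548603 0.01928772 0.02399402] [-0.51301498 -0.39365326 -1.48402052]
```

```bash
python3 -m handwheel '[[[0,0,0,-0.14],[0,0,0,-0.28],[0,0,0,-0.42],[0,0,0,-0.56],[0,0,0,-0.7],[0,0,0,-0.84],[0,0,0,-0.98],[0,0,0,-1.12],[0,0,0,-1.26],[0,0,0,-1.26]]]' 0;  python3 -c "
from cell import bot
s=bot.state();print(s['torque'],s['force'],s['joints'])"
```

```text
clock: 15.32
ee_pos: [0.5251, -0.2626, 0.0747]
orientation: [3.141, -0.0, 1.938]
force: [0.8, -0.5, -1.5]
gripper_width: 0.0119
grip_force: 30.0
[ 0.03284633 -0.03864002  0.06757229] [ 0.8364286  -0.49115517 -1.52974399] [-6.53789284e-01  4.53809077e-01  1.62696627e+00  3.00834338e-04
  1.06093534e+00 -1.02121254e+00]
```

```bash
for i in 1; do python3 -m handwheel '[[[0,0,0,-0.1],[0,0,0,-0.2],[0,0,0,-0.25],[0,0,0,-0.28],[0,0,0,-0.28]]]' 0;  python3 -c "
from cell import bot
s=bot.state();print(s['torque'],s['force'])"; done; python3 -m handwheel '[[[0,0,0,-0.03],[0,0,0,-0.06],[0,0,0,-0.06]]]' 0;  python3 -c "
from cell import bot
s=bot.state();print(s['torque'],s['force'])"
```

```text
clock: 15.95
ee_pos: [0.525, -0.2627, 0.0747]
orientation: [-3.142, -0.0, 1.658]
force: [0.1, 1.0, -0.9]
gripper_width: 0.0116
grip_force: 30.0
[ 0.21620958 -0.07363671 -0.00063519] [ 0.10904213  0.96582542 -0.90494945]
clock: 16.32
ee_pos: [0.525, -0.2627, 0.0747]
orientation: [-3.141, -0.0, 1.597]
force: [-0.1, 1.1, -1.5]
gripper_width: 0.0116
grip_force: 30.1
[ 0.2724042  -0.0651008   0.32249013] [-0.08455783  1.13731889 -1.51138826]
```

The torque jumped to 0.32 N m at the expected angle, so the lock is at its stop. I'll turn back into the middle of the play, lift out and check.

```bash
python3 -m handwheel '[[[0,0,0,0.08],[0,0,0,0.16],[0,0,0,0.16],[0,0,0.01,0.16],[0,0,0.03,0.16],[0,0,0.07,0.16],[0,0,0.12,0.16],[0,0,0.12,0.16],[0,0,0.12,0.16]]]' 0
python3 - <<'E'
from h import *
s=bot.state();print(s['ee_pos'],s['orientation'],s['force'],s['torque'],s['joints'])
c=bot.snapshot('scene')[150:260,290:450]; cv2.imwrite('pics/p6.png',cv2.resize(c,(800,550))[:,:,::-1])
E
```

```text
clock: 17.45
ee_pos: [0.5248, -0.2627, 0.1948]
orientation: [3.142, 0.0, 1.756]
force: [0.6, -0.0, -2.2]
gripper_width: 0.0117
grip_force: 30.0
[ 0.52479315 -0.26272392  0.19481256] [3.14153059e+00 2.14612106e-04 1.75615775e+00] [ 0.58403168 -0.02457492 -2.24402548] [-0.01423827  0.05333395 -0.00364669] [-6.54018575e-01  3.40586175e-01  1.48030095e+00 -1.00281512e-04
  1.32050436e+00 -8.39355174e-01]
```

View pics/p6.png

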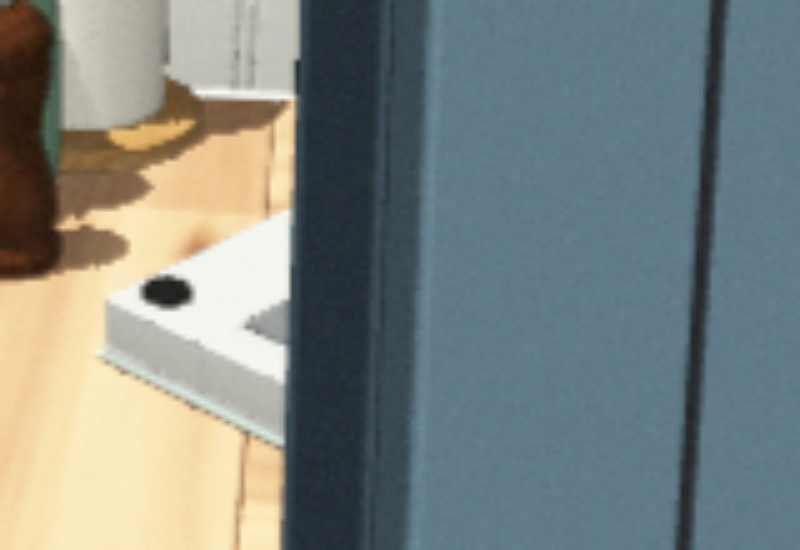

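The arm hides the lock here. I'll carry the key to above the rest and check the lock with the top camera from there.

```bash
python3 -m handwheel '[[[-0.06,0.459,0.01,1.23],[-0.06,0.459,0.01,1.23],[-0.06,0.459,0.01,1.23],[-0.06,0.459,0.01,1.23],[-0.06,0.459,0.01,1.23],[-0.06,0.459,0.01,1.23],[-0.06,0.459,0.01,1.23],[-0.06,0.459,0.01,1.23],[-0.06,0.459,0.01,1.23],[-0.06,0.459,0.01,1.23]]]' 0
python3 - <<'E'
from h import *
s=bot.state();print(s['ee_pos'],s['orientation'])
c=bot.snapshot('top')[175:285,315:425]; b=bot.snapshot('wrist'); cv2.imwrite('pics/w7full.png',b[:,:,::-1])
o=np.zeros((400,800,3),np.uint8); o[:,:400]=cv2.resize(c,(400,400)); o[:300,400:]=cv2.resize(b,(400,300)); cv2.imwrite('pics/p7.png',o[:,:,::-1])
E
```

```text
clock: 18.75
ee_pos: [0.4646, 0.1954, 0.2037]
orientation: [-3.14, -0.002, 2.987]
force: [1.0, -0.0, -1.2]
gripper_width: 0.0118
grip_force: 30.0
[0.46458575 0.19538562 0.20369133] [-3.14032566e+00 -1.82550908e-03  2.98664115e+00]
```

View pics/p7.png

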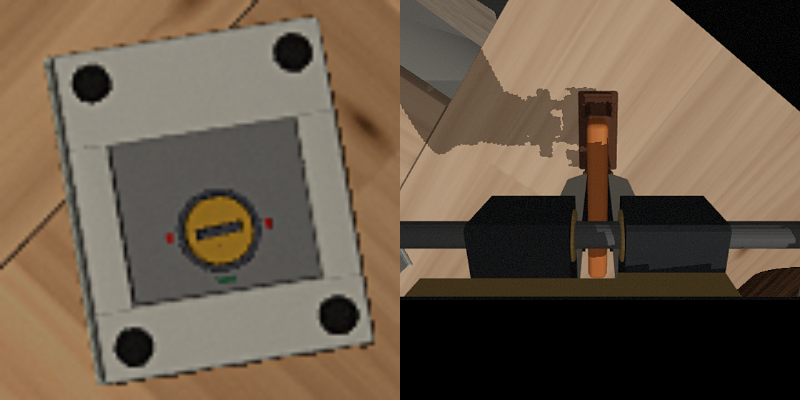

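The top view shows the hatch shut and the slot lined up between the red marks, from (197,235) to (243,228) in the crop. Now I'll hang the key back.

```bash
python3 -m handwheel '[[[0.0005,0.0005,-0.05,0],[0.0005,0.0005,-0.1,0],[0.0005,0.0005,-0.105,0],[0.0005,0.0005,-0.11,0],[0.0005,0.0005,-0.11,0]]]' 0;  python3 -m handwheel '[[[0,0,-0.008,0],[0,0,-0.016,0],[0,0,-0.024,0],[0,0,-0.027,0],[0,0,-0.027,0]]]' 0
```

```text
clock: 19.48
ee_pos: [0.4669, 0.1966, 0.0963]
orientation: [3.141, 0.003, 2.986]
force: [0.9, -0.2, -1.9]
gripper_width: 0.0117
grip_force: 30.0
clock: 20.1
ee_pos: [0.4653, 0.1967, 0.0673]
orientation: [-3.141, -0.001, 2.987]
force: [-0.1, 0.2, -0.8]
gripper_width: 0.0122
grip_force: 30.0
```

```bash
python3 -m handwheel '[[[0,0,-0.0015,0],[0,0,-0.0025,0],[0,0,-0.0025,0]]]' 0; python3 -m handwheel '[[[0,0,0,0],[0,0,0,0],[0,0,0,0],[0,0,0,0]]]' 0.3
```

```text
clock: 20.48
ee_pos: [0.4656, 0.1966, 0.0653]
orientation: [3.142, 0.0, 2.987]
force: [-0.0, -0.4, -1.1]
gripper_width: 0.0118
grip_force: 30.0
clock: 20.98
ee_pos: [0.4656, 0.1967, 0.0653]
orientation: [3.142, 0.0, 2.987]
force: [-0.6, -0.7, 0.0]
gripper_width: 0.0279
grip_force: 0.0
```

Released. I'll lift straight up and back off to check.

```bash
python3 -m handwheel '[[[0,0,0.01,0],[0,0,0.03,0],[0,0,0.08,0],[0,0,0.13,0],[0.046,-0.008,0.15,0],[0.046,-0.008,0.15,0],[0.046,-0.008,0.15,0]]]'
python3 - <<'E'
from h import *
w=cam('wrist'); b=bot.snapshot('wrist')
t=bot.snapshot('scene')
bot.snapshot('top')
for n in ('mug','shaker','mill','key','rest'): print(n,[(np.round(d['point']),round(d['conf'],2)) for d in bot.boxes_of('top',n)[:2]])
for d in bot.cut_out('wrist','key')[:1]:
    p=np.argwhere(d['pixels'])[:,::-1]; print(d['conf'],cv2.minAreaRect((1000*ray(w,.096,p)[:,:2]).astype(np.float32)))
o=np.zeros((400,800,3),np.uint8); o[:,:400]=cv2.resize(b[50:230,190:370],(400,400)); o[:,400:]=cv2.resize(t[240:360,160:280],(400,400)); cv2.imwrite('pics/p8.png',o[:,:,::-1])
E
```

```text
clock: 21.85
ee_pos: [0.5106, 0.1886, 0.2148]
orientation: [-3.141, -0.002, 2.986]
force: [-0.4, 0.2, -0.7]
gripper_width: 0.0279
grip_force: 0.0
mug [(array([254., 180.]), 0.82)]
shaker [(array([224., 199.]), 0.71)]
mill [(array([338., 139.]), 0.67), (array([372., 234.]), 0.34)]
key [(array([178., 279.]), 0.77)]
rest [(array([188., 286.]), 0.66)]
0.57 ((465.6766357421875, 195.53526306152344), (13.106317520141602, 98.78739166259766), 80.80580139160156)
```

View pics/p8.png

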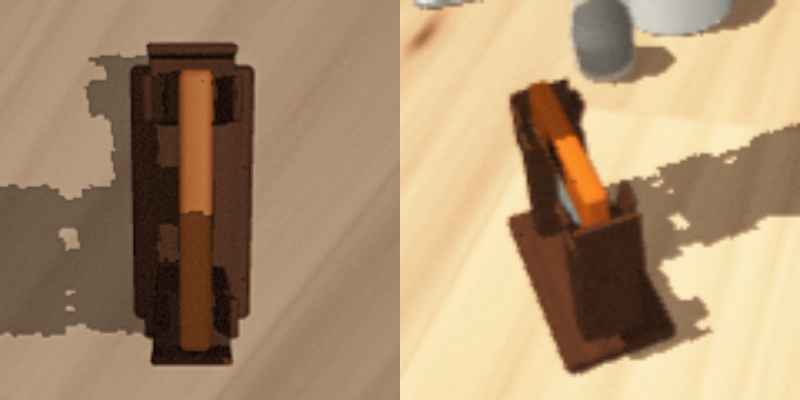

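The key hangs in both saddles within about 1 mm of where it was, and the bystanders haven't moved. I'm handing in the job.

```bash
python3 -c "
from cell import bot
print(bot.close_job())"
```

```text
the job is handed in; nothing more can be done
None
```

The hatch is shut and locked at its stop, the key hangs back on its rest within about 1 mm of where it was, the mug, shaker and mill were not moved, and the job was handed in at about 22 s of the 67 s allowed.

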